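Sort two inspected parts into the pass tray and the reject tub

ROBOT

A 6-joint arm with a two-finger parallel gripper is mounted at the origin on the work surface. World frame = base frame: x ahead of the robot, y to its left, z up, the work surface at z = 0. Lengths are in m, angles in rad, forces in N, time in s.
With the tool pointing down it reaches from about 0.3 to 0.775 m from the base axis. Payload 14.6 kg.
Tool frame: the origin (TCP) lies on the centre line of the jaws, within the pads' length; the fingertips stand 19 mm ahead of it and the grasp point (between the pads) is the TCP; y points along the fingers, x is the direction in which the jaws open and shut, and the axes are right-handed (so a half turn about y gives the same grasp; the last joint's range is limited). The gripper opens to 94 mm and grips with 3 to 60 N. Pads are 16 mm wide; open, the fingers measure 119 mm over their backs; the gripper's body (75 mm by 177 mm) begins 78 mm behind the grasp point.
Start: joints at [-1.275, 0.3, 1.521, -0, 1.321, -0.067], TCP at [0.195, -0.514, 0.224] pointing down, gripper open.
Joint ranges: [-3.03, 3.03], [-0.79, 2.21], [0.23, 2.52], [-1.04, 4.18], [0, 3.07], [-2.55, 2.55]. Speed limits (rad/s): [2.22, 2.22, 2.57, 3.14, 3.14, 3.14].

INTERFACE

Orientations are given as [roll, pitch, yaw] about the fixed x, y, z axes, in that order (R = Rz(yaw) Ry(pitch) Rx(roll)).
In Python, from station import ctrl, optics gives the robot as it stands.
- The arm moves only by the tool jog_arm, never from a script. Its argument "targets" is a list of rows, each a list of 3 entries, a list of its own where there are three numbers: the finger opening in cm, from 0 to 9.4, then the shift along the tool's x, y, z in cm, then the turn about the tool's y in rad. A call has 1 to 10 rows; each row is the pose to reach, as a shift and turn from the pose commanded when the call began, along the tool's axes at that moment; what a row does not reach only later rows make up. A row lasts 1/10 s, in which the tool goes at most 50 mm and 8.59 degrees, less where a joint would pass 70% of its speed; a pose out of reach is approached as far as the arm can. A call with a gripper value outside its range is refused whole. The fingers move at their own pace and stop on an object; "grip_force" is the grip in N (left out, the last holds). Time passes only in rows, so rows that repeat a pose let the fingers close. It gives the time, the measured TCP pose, the force and the opening at its end, in the units of the state.
- ctrl.get_obs(): the state, without advancing time (a new reading comes with each control period).
- optics.camera(name): name is "side" or "top" or "wrist"; returns a dict with "img" (384x512x3 uint8, red, green, blue), "range_z" (384x512 float32, m along the optical axis (not along the pixel's ray), 0 where there is no reading), "camera_matrix" (3x3 intrinsics, pixels), "k1" (the pictures are not rectified: a ray, as slopes to the right and down, at radius r is drawn at 1 + k1 r^2 times it, then the intrinsics apply), "world_to_cam" (4x4, takes a point from world to camera coordinates); the wrist camera has in their place "mount" (4x4, takes a point from camera to tool coordinates, whose origin is the TCP and whose axes are the tool frame's). Camera axes: x right, y up, looking along -z (the intrinsics and any distortion apply to the point x, -y, -z); pixel columns grow to the right and rows downward; lengths in m; the calibration is good to about 2 mm. A picture is of the moment at which its call begins: read the wrist's pose just before it.
- ctrl.hand_in(): hands the job in, once; it reports no verdict.
The state is a dict: "time_s": time; "qpos": joint angles; "joint_vel": joint speeds; "tau": joint torques, N m; "ee_pos": TCP position; "eef_rot": TCP orientation; "force": force on the tool from outside, world axes, zero at the start; "moment": the same for the moment, N m; "grip_width": finger opening in m.
Only numpy, scipy, OpenCV 4.12 (cv2) and the standard library are available. Lean on these libraries where they do the work, as an engineer would, in place of code of your own. Each camera call takes 0.05 s, during which the arm holds its last target. There are 200 camera calls.

TASK

The brass bush has passed inspection and the black hex nut has failed: drop the brass bush into the green tray and the black hex nut into the red tub, in either order. Let each part go from just above its container, not from high up, and leave both containers upright where they stand.

Things in the scene. Friction and masses are not known exactly. Their poses are not given: they have to be found in the camera images.
- brass_bush: Flanged bush of yellow brass, standing upright on the work mat (the mat's top is 3 mm above the table). Round body of 28 mm diameter, with a foot flange of 40 mm diameter and 6 mm thick at its lower end; 40 mm tall overall, with a dark bore mark on top; about 150 g. Origin at its centre, 20 mm above its underside; z is its long axis. A silver aluminium bush of the same shape stands nearby and is not wanted.
- hex_nut: Long hexagonal coupling nut of dark, blackened steel, standing upright on the work mat. 30 mm across flats, 35 mm across corners, 40 mm tall, about 150 g. Origin at its centre, 20 mm above its underside; z is its long axis, and x is square to one pair of flats (the other flats follow every 60 degrees).
- green_tray: Open rectangular tray of green plastic, loose on the table, about 350 g: 120 mm along its x, 110 mm along its y, 60 mm high, walls 4 mm. Origin at the centre of its underside, z up.
- red_tub: Open round tub of red plastic, loose on the table, about 350 g: 116 mm diameter at the rim, tapering to 93 mm at the foot, 60 mm high, wall 4 mm. Origin at the centre of its underside, z up.
Things that resemble listed ones, but are neither listed nor needed, are in the scene too. Of the things shaped like the red_tub, the red one is meant.

How it is judged:
By the outcome, as a careful person would: the job done as asked, in the order asked, and still so for the second after the job is handed in, with the robot touching nothing.
It also fails if it takes over 51 s, if anything falls off the work surface, if the arm or the gripper's body presses on something with over 40 N, if the wrist force passes 120 N, or if a joint passes its speed limit or range.

## Working session

There is one attempt and no reset: what is moved stays moved. The work goes in short steps, Python scripts to look and compute and a tool call to move; the robot and the scene stay as the last step left them, time stands still between calls to the robot, and variables do not carry over. Pictures are saved under pics/ and viewed, about 8 in all and at most 12, crops included, and the job is handed in when it is done.

Besides the shell and the picture viewer there is one more tool, called in YAML: its name, and indented under it one key for each argument. jog_arm: Moves the arm, as the interface text tells. Its arguments: {"type":"object","properties":{"targets":{"type":"array","items":{"type":"array"}},"grip_force":{"type":"number"}},"required":["targets"]}

```bash
mkdir -p pics; ls; cat > h.py <<'E'
import numpy as np, cv2, pickle
from station import ctrl, optics
from scipy.spatial.transform import Rotation as R
def cam(name):
    o=ctrl.get_obs(); c=optics.camera(name)
    if 'mount' in c and name=='wrist':
        T=np.eye(4); T[:3,:3]=R.from_euler('xyz',o['eef_rot']).as_matrix(); T[:3,3]=o['ee_pos']
        c['c2w']=T@np.array(c['mount'])
    else: c['c2w']=np.linalg.inv(np.array(c['world_to_cam']))
    return c
def rays(c,uv):
    K=np.array(c['camera_matrix'],float)
    p=cv2.undistortPoints(np.array(uv,float).reshape(-1,1,2),K,np.array([c['k1'],0,0,0],float)).reshape(-1,2)
    return np.c_[p[:,0],-p[:,1],-np.ones(len(p))]
def onplane(c,uv,z):
    d=rays(c,uv)@c['c2w'][:3,:3].T; o=c['c2w'][:3,3]
    return o+d*((z-o[2])/d[:,2])[:,None]
def cloud(c):
    h,w=c['range_z'].shape; u,v=np.meshgrid(np.arange(w),np.arange(h))
    d=rays(c,np.c_[u.ravel(),v.ravel()])*c['range_z'].reshape(-1,1)
    return (d@c['c2w'][:3,:3].T+c['c2w'][:3,3]).reshape(h,w,3)
def save(n,img): cv2.imwrite('pics/'+n,cv2.cvtColor(img,cv2.COLOR_RGB2BGR))
E
python3 - <<'E'
from h import *
o=ctrl.get_obs(); print({k:np.round(v,3) for k,v in o.items()})
t=cam('top'); s=cam('side')
pickle.dump((t,s),open('ts.pkl','wb'))
save('a.png',cv2.resize(t['img'],(800,600),interpolation=cv2.INTER_CUBIC)); save('b.png',s['img'])
print(t['c2w'].round(2),s['c2w'].round(2),t['k1'],t['camera_matrix'])
E
```

```text
pics
{'time_s': np.float64(0.0), 'qpos': array([-1.275,  0.3  ,  1.522, -0.   ,  1.321, -0.067]), 'joint_vel': array([ 0.   ,  0.002,  0.001, -0.001,  0.   ,  0.   ]), 'tau': array([ 0.0000e+00, -5.3180e+01, -3.5274e+01,  7.1000e-02,  2.4000e-02,
       -0.0000e+00]), 'ee_pos': array([ 0.195, -0.514,  0.224]), 'eef_rot': array([-1.571e+00,  1.000e-03, -1.208e+00]), 'force': array([-0.584,  0.133, -0.221]), 'moment': array([-0.032,  0.034,  0.058]), 'grip_width': np.float64(0.094)}
[[-0.01  1.   -0.06  0.49]
 [-1.   -0.01 -0.    0.08]
 [-0.    0.06  1.    1.21]
 [ 0.    0.    0.    1.  ]] [[-1.    0.02  0.    0.54]
 [-0.01 -0.74  0.67  0.8 ]
 [ 0.02  0.67  0.74  0.84]
 [ 0.    0.    0.    1.  ]] -0.15386832377542398 [[420.90358766   0.         255.14048148]
 [  0.         420.90358766 198.43166002]
 [  0.           0.           1.        ]]
```

View pics/a.png

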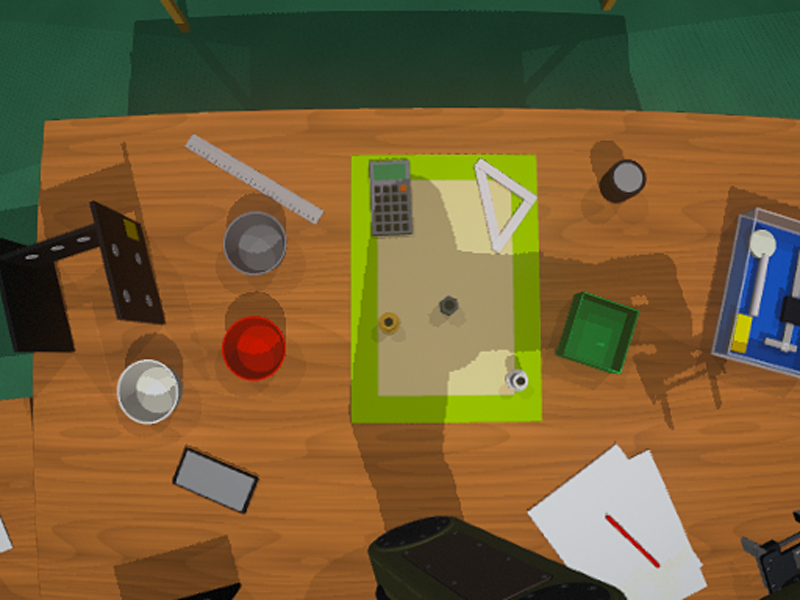

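View pics/b.png

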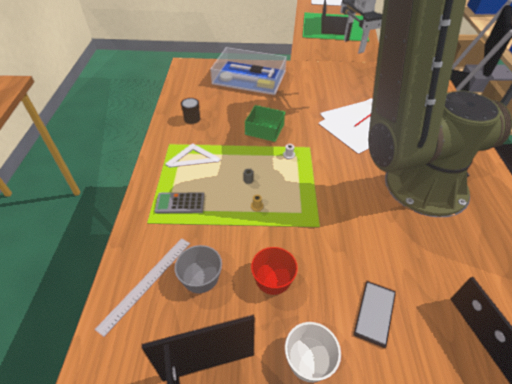

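Top view, 800x600 pixels: the brass bush is at (388,322). The silver bush at (517,380) is not wanted. The black nut is at (448,305), the green tray at (597,332) and the red tub at (253,348). The grey and white tubs at (255,243) and (149,392) are decoys. Next I'll measure these and confirm with one crop.

```bash
python3 - <<'E'
from h import *
t,s=pickle.load(open('ts.pkl','rb'))
for nm,c in (('top',t),('side',s)):
    P=cloud(c); hsv=cv2.cvtColor(c['img'],cv2.COLOR_RGB2HSV); H,S,V=[hsv[...,i].astype(int) for i in range(3)]
    X,Y,Z=P[...,0],P[...,1],P[...,2]
    def rep(n,m,z0,z1):
        m=m&(c['range_z']>0)&(Z>z0)&(Z<z1)&(X>.25)&(X<.8)&(abs(Y)<.5)
        k,l,st,ce=cv2.connectedComponentsWithStats(m.astype(np.uint8))
        for i in range(1,k):
            if st[i,4]>15:
                q=P[l==i]; lo,hi=q.min(0),q.max(0)
                print(nm,n,'px',ce[i].round(0),st[i,4],'mean',q.mean(0).round(4),'mid',((lo+hi)/2).round(4),'size',(hi-lo).round(3),'zmax',hi[2].round(3))
                if n in('green','red'):
                    r=cv2.minAreaRect((q[q[:,2]>hi[2]-.008][:,:2]*1000).astype(np.float32)); print('   rect',r, cv2.minEnclosingCircle((q[q[:,2]>hi[2]-.008][:,:2]*1000).astype(np.float32)))
    rep('small',(Y>-.25)&(Y<.2)&(X<.72),.03,.055)
    rep('green',(H>50)&(H<80)&(S>120),.05,.075)
    rep('red',((H<6)|(H>174))&(S>150),.05,.075)
    print(nm,'mat z',np.median(Z[(H>30)&(H<45)&(S>180)]))
    rep('tall',Z>.03,.03,.4)
c=t['img'][180:260,220:360]; save('c.png',cv2.resize(c,(700,400),interpolation=cv2.INTER_CUBIC))
E
```

```text
top small px [365. 207.] 84 mean [ 0.5393 -0.2204  0.043 ] mid [ 0.5375 -0.2204  0.0425] size [0.115 0.037 0.025] zmax 0.055
top small px [287. 195.] 107 mean [ 0.5731 -0.0026  0.0442] mid [ 0.5736 -0.0031  0.0404] size [0.033 0.031 0.02 ] zmax 0.051
top small px [249. 206.] 80 mean [0.5445 0.1052 0.0445] mid [0.5449 0.1057 0.0459] size [0.025 0.025 0.011] zmax 0.051
top small px [332. 244.] 86 mean [ 0.4372 -0.1265  0.0434] mid [ 0.4375 -0.1269  0.0399] size [0.025 0.026 0.02 ] zmax 0.05
top green px [384. 214.] 224 mean [ 0.5174 -0.2712  0.0602] mid [ 0.5221 -0.2718  0.0581] size [0.143 0.138 0.016] zmax 0.066
   rect ((521.5444946289062, -271.4713134765625), (110.49976348876953, 120.68185424804688), 71.0270004272461) ((521.5410766601562, -271.71551513671875), 78.16293334960938)
top red px [158. 221.] 249 mean [0.5028 0.3559 0.0592] mid [0.4989 0.3442 0.0587] size [0.113 0.113 0.017] zmax 0.067
   rect ((498.9056701660156, 344.1299743652344), (111.849853515625, 110.93075561523438), 64.5699462890625) ((498.57391357421875, 344.232421875), 56.85963821411133)
top mat z 0.00455198241151
[... 2202 characters left out ...]
n [ 0.4342 -0.1257  0.0414] mid [ 0.4344 -0.1286  0.0398] size [0.025 0.028 0.018] zmax 0.049
side tall px [248. 173.] 86 mean [5.703e-01 3.000e-04 4.180e-02] mid [ 0.5712 -0.0019  0.0391] size [0.032 0.032 0.017] zmax 0.048
side tall px [257. 199.] 81 mean [0.541  0.1079 0.0418] mid [0.541 0.106 0.039] size [0.024 0.028 0.018] zmax 0.048
side tall px [197. 264.] 771 mean [0.6871 0.3308 0.0496] mid [0.6832 0.3414 0.0471] size [0.115 0.115 0.034] zmax 0.064
side tall px [274. 265.] 738 mean [0.4936 0.3309 0.0498] mid [0.4951 0.3419 0.0469] size [0.114 0.114 0.034] zmax 0.064
side tall px [311. 329.] 339 mean [0.4163 0.4898 0.0489] mid [0.419  0.49   0.0469] size [0.084 0.02  0.034] zmax 0.064
```

View pics/c.png

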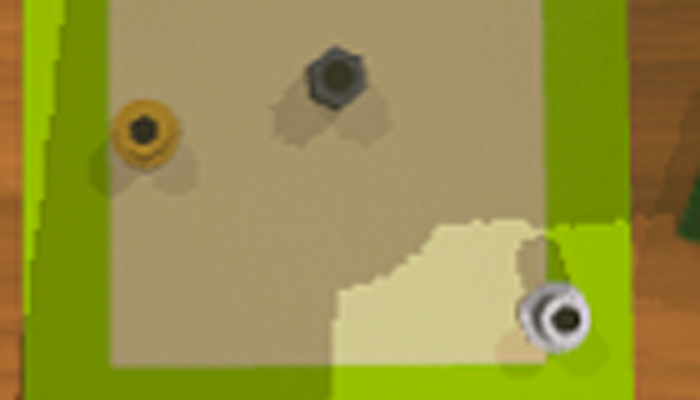

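The crop confirms it: the yellow bush is at (145,130), the black hexagonal nut at (337,77) with its corners roughly up and down in the image, and the silver bush at (555,318). Both cameras agree to about 4 mm: nut (0.572,-0.003), bush (0.543,0.106), tray (0.520,-0.272), tub (0.497,0.343). I'll move over the nut.

jog_arm:
  targets:
    - [9.4, [-34, 0, 53], 0.36]
    - [9.4, [-34, 0, 53], 0.36]
    - [9.4, [-34, 0, 53], 0.36]
    - [9.4, [-34, 0, 53], 0.36]
    - [9.4, [-34, 0, 53], 0.36]
    - [9.4, [-34, 0, 53], 0.36]
    - [9.4, [-34, 0, 53], 0.36]
    - [9.4, [-34, 0, 53], 0.36]
    - [9.4, [-34, 0, 53], 0.36]
    - [9.4, [-34, 0, 53], 0.36]
  grip_force: 25

```text
time_s: 1.1
ee_pos: [0.4909, -0.1142, 0.2244]
eef_rot: [-1.571, -0.0, -1.568]
force: [-0.2, -0.7, 0.4]
grip_width: 0.0941
```

jog_arm:
  targets:
    - [9.4, [-9.5, 0, 6.5], 0]
    - [9.4, [-9.5, 0, 6.5], 0]
    - [9.4, [-9.5, 0, 6.5], 0]
    - [9.4, [-9.5, 0, 6.5], 0]
    - [9.4, [-9.5, 0, 6.5], 0]
    - [9.4, [-9.5, 0, 6.5], 0]

```text
time_s: 1.7
ee_pos: [0.5543, -0.0223, 0.2245]
eef_rot: [-1.571, -0.0, -1.57]
force: [-0.1, 0.5, -0.1]
grip_width: 0.094
```

```bash
python3 - <<'E'
from h import *
o=ctrl.get_obs(); print(o['ee_pos'].round(4) if hasattr(o['ee_pos'],'round') else o['ee_pos'],o['eef_rot'])
c=cam('wrist'); pickle.dump(c,open('w.pkl','wb')); save('w1.png',c['img']); print(c['c2w'].round(3))
P=cloud(c);Z=P[...,2]
m=((c['range_z']>0)&(Z>.037)&(Z<.055)).astype(np.uint8)
k,l,st,ce=cv2.connectedComponentsWithStats(m)
for i in range(1,k):
    if st[i,4]>100:
        q=P[l==i]; lo,hi=q.min(0),q.max(0); print(ce[i].round(),st[i,4],q.mean(0).round(4),((lo+hi)/2).round(4),(hi-lo).round(4),np.median(q[:,2]))
        h=cv2.convexHull((q[:,:2]*1e5).astype(np.int32)).reshape(-1,2)/1e5
        for a in range(0,180,10):
            n=np.array([np.cos(np.radians(a)),np.sin(np.radians(a))]); print(a,round(np.ptp(h@n)*1000,1),end='; ')
        print()
E
```

```text
[ 0.5543 -0.0223  0.2245] [-1.57089759e+00 -1.25300685e-04 -1.56953631e+00]
[[ 0.004  0.96   0.281  0.637]
 [-1.     0.003  0.001 -0.022]
 [ 0.    -0.281  0.96   0.384]
 [ 0.     0.     0.     1.   ]]
[439. 192.] 1076 [ 0.5419 -0.2231  0.0462] [ 0.5394 -0.223   0.046 ] [0.1132 0.0408 0.018 ] 0.04639036179220066
0 113.2; 10 104.9; 20 93.5; 30 79.3; 40 62.6; 50 44.1; 60 24.6; 70 4.8; 80 20.9; 90 40.8; 100 59.5; 110 76.4; 120 91.1; 130 103.2; 140 112.2; 150 117.8; 160 119.8; 170 118.1; 
[243. 164.] 639 [ 0.5737 -0.0036  0.0418] [ 0.5735 -0.0035  0.0406] [0.0327 0.03   0.007 ] 0.04181716042568473
0 32.7; 10 33.1; 20 32.7; 30 31.3; 40 30.4; 50 31.8; 60 32.8; 70 32.8; 80 31.8; 90 30.0; 100 30.5; 110 32.3; 120 33.3; 130 33.5; 140 32.7; 150 31.1; 160 30.8; 170 32.2; 
[148. 189.] 485 [0.5442 0.1038 0.0417] [0.5438 0.1042 0.0406] [0.0278 0.0278 0.0071] 0.04180897918834836
0 27.8; 10 27.4; 20 27.1; 30 27.0; 40 27.2; 50 27.4; 60 27.8; 70 27.6; 80 27.2; 90 27.7; 100 27.8; 110 27.9; 120 28.0; 130 28.2; 140 27.8; 150 27.6; 160 27.5; 170 27.5; 
[486. 251.] 718 [ 0.4703 -0.2914  0.0457] [ 0.4763 -0.2664  0.046 ] [0.0488 0.1085 0.018 ] 0.04562198818913957
0 48.8; 10 48.0; 20 62.5; 30 75.1; 40 85.3; 50 93.0; 60 97.9; 70 99.8; 80 104.7; 90 108.5; 100 109.4; 110 107.3; 120 102.0; 130 93.6; 140 82.4; 150 68.8; 160 53.2; 170 50.5; 
[341. 275.] 164 [ 0.4351 -0.1228  0.0415] [ 0.436  -0.1246  0.0405] [0.0246 0.0184 0.0068] 0.0417368080620269
0 24.6; 10 25.9; 20 27.0; 30 27.3; 40 26.8; 50 25.5; 60 23.8; 70 22.3; 80 20.4; 90 18.4; 100 15.9; 110 13.4; 120 12.0; 130 14.0; 140 16.4; 150 18.9; 160 21.5; 170 23.4;
```

View pics/w1.png

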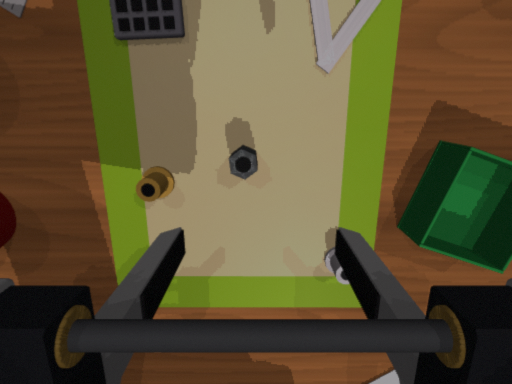

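The wrist view shows the nut at (243,164) and the brass bush at (150,187), both well clear. Nut (0.5735,-0.003), flats near 95° in world. I'll align, stop part way down and check.

jog_arm:
  targets:
    - [9.4, [-1.9, 3, 1.9], -0.08]
    - [9.4, [-1.9, 6, 1.9], -0.08]
    - [9.4, [-1.9, 9, 1.9], -0.08]
    - [9.4, [-1.9, 11, 1.9], -0.08]
    - [9.4, [-1.9, 11, 1.9], -0.08]
    - [9.4, [-1.9, 11, 1.9], -0.08]

```text
time_s: 2.35
ee_pos: [0.5739, -0.0027, 0.1154]
eef_rot: [-1.57, -0.0, -1.489]
force: [0.3, -0.8, 0.5]
grip_width: 0.0938
```

```bash
python3 - <<'E'
from h import *
o=ctrl.get_obs(); print(np.round(o['ee_pos'],4),o['eef_rot'])
c=cam('wrist'); P=cloud(c);Z=P[...,2]
m=((c['range_z']>0)&(Z>.037)&(Z<.055)&(np.hypot(P[...,0]-.573,P[...,1])<.03))
q=P[m]; print(len(q)); 
if len(q): print(q.mean(0),(q.min(0)+q.max(0))/2,np.ptp(q,axis=0))
E
```

```text
[ 0.5739 -0.0027  0.1154] [-1.57018747e+00 -9.73140680e-05 -1.48902522e+00]
1247
[ 0.57406356 -0.00351681  0.04173967] [ 0.57343924 -0.00348373  0.04051266] [0.03459425 0.03151799 0.006898  ]
```

Aligned within 1 mm. Going down to z ≈ 0.028 and closing.

jog_arm:
  targets:
    - [9.4, [0, 3, 0], 0]
    - [9.4, [0, 6, 0], 0]
    - [9.4, [0, 8, 0], 0]
    - [9.4, [0, 8.7, 0], 0]
    - [9.4, [0, 8.7, 0], 0]
    - [2.0, [0, 8.7, 0], 0]
    - [2.0, [0, 8.7, 0], 0]
    - [2.0, [0, 8.7, 0], 0]
    - [2.0, [0, 8.7, 0], 0]
    - [2.0, [0, 8.7, 0], 0]
  grip_force: 25

```text
time_s: 3.4
ee_pos: [0.5739, -0.002, 0.0277]
eef_rot: [-1.57, -0.0, -1.488]
force: [-0.4, -0.3, 0.3]
grip_width: 0.0572
```

jog_arm:
  targets:
    - [2.0, [0, 0, 0], 0]
    - [2.0, [0, 0, 0], 0]
    - [2.0, [0, 0, 0], 0]
    - [2.0, [0, 0, 0], 0]

```text
time_s: 3.8
ee_pos: [0.5738, -0.002, 0.0274]
eef_rot: [-1.571, -0.0, -1.488]
force: [0.1, -0.6, -0.2]
grip_width: 0.03
```

jog_arm:
  targets:
    - [2.0, [0, -3, 0], 0]
    - [2.0, [0, -6, 0], 0]
    - [2.0, [0, -9, 0], 0]
    - [2.0, [0, -12, 0], 0]
    - [2.0, [-4, -12, -0.5], 0]
    - [2.0, [-8, -12, -1], 0]
    - [2.0, [-12, -12, -1.6], 0]
    - [2.0, [-16, -12, -2.2], 0]
    - [2.0, [-20, -12, -2.7], 0]
    - [2.0, [-24, -12, -3.3], 0]

```text
time_s: 4.8
ee_pos: [0.5204, 0.236, 0.1473]
eef_rot: [-1.571, -0.0, -1.488]
force: [0.4, -0.6, -1.6]
grip_width: 0.0299
```

jog_arm:
  targets:
    - [2.0, [-4, 0, -0.5], 0]
    - [2.0, [-8, 0, -1.1], 0]
    - [2.0, [-10, 0, -1.4], 0]
    - [2.0, [-11, 0, -1.5], 0]
    - [2.0, [-11, 0, -1.5], 0]
    - [2.0, [-11, 0, -1.5], 0]

```text
time_s: 5.4
ee_pos: [0.4973, 0.342, 0.1473]
eef_rot: [-1.571, -0.0, -1.489]
force: [0.1, -0.7, -2.0]
grip_width: 0.0301
```

```bash
python3 - <<'E'
from h import *
o=ctrl.get_obs(); print(np.round(o['ee_pos'],4),o['eef_rot'],o['grip_width'])
c=cam('wrist'); save('w2.png',c['img']); P=cloud(c);Z=P[...,2]
hsv=cv2.cvtColor(c['img'],cv2.COLOR_RGB2HSV);H=hsv[...,0]
m=((c['range_z']>0)&(Z>.05)&(Z<.07)&((H<6)|(H>174))&(hsv[...,1]>130))
q=P[m]; print(len(q)); 
if len(q): print((q.min(0)+q.max(0))/2,np.ptp(q,axis=0), cv2.minEnclosingCircle((q[:,:2]*1000).astype(np.float32)))
E
```

```text
[0.4973 0.342  0.1473] [-1.57111986e+00 -3.27785819e-04 -1.48856492e+00] 0.030088855912836297
2055
[0.50669522 0.34263128 0.05559203] [0.09694248 0.11452777 0.01115668] ((497.9427185058594, 342.6963806152344), 57.59640884399414)
```

View pics/w2.png

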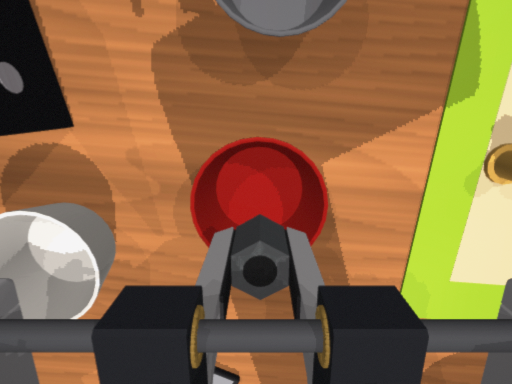

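The picture shows the nut held at (260,262) above the red tub, whose rim is centred near (258,205). The circle fit puts the tub centre at (0.498,0.343), within 1 mm of the TCP. Lowering and releasing.

jog_arm:
  targets:
    - [2.0, [0, 2.5, 0], 0]
    - [2.0, [0, 4.5, 0], 0]
    - [2.0, [0, 5.9, 0], 0]
    - [2.0, [0, 5.9, 0], 0]
    - [2.0, [0, 5.9, 0], 0]
    - [2.0, [0, 5.9, 0], 0]
    - [6.0, [0, 5.9, 0], 0]
    - [6.0, [0, 5.9, 0], 0]
    - [6.0, [0, 5.9, 0], 0]
    - [6.0, [0, 5.9, 0], 0]

```text
time_s: 6.45
ee_pos: [0.4971, 0.343, 0.0887]
eef_rot: [-1.57, 0.0, -1.488]
force: [-0.3, 0.0, 0.5]
grip_width: 0.0577
```

jog_arm:
  targets:
    - [6.0, [0, 0, 0], 0]
    - [6.0, [0, 0, 0], 0]
    - [6.0, [0, -3, 0], 0]
    - [6.0, [0, -6, 0], 0]
    - [6.0, [0, -9, 0], 0]
    - [9.4, [0, -11, 0], 0]
    - [9.4, [5, -11, 0.5], 0]
    - [9.4, [10, -11, 1], 0]
    - [9.4, [13, -11, 1.5], 0]
    - [9.4, [13, -11, 1.5], 0]

```text
time_s: 7.45
ee_pos: [0.5235, 0.2114, 0.1987]
eef_rot: [-1.57, -0.0, -1.492]
force: [0.0, 1.8, 0.4]
grip_width: 0.0932
```

```bash
python3 - <<'E'
from h import *
o=ctrl.get_obs(); print(np.round(o['ee_pos'],4),o['eef_rot'],o['grip_width'])
s=cam('side'); c=cam('wrist')
save('d.png',np.hstack([cv2.resize(s['img'][220:350,200:340],(400,372),interpolation=cv2.INTER_CUBIC),cv2.resize(c['img'],(400,372))]))
P=cloud(c);Z=P[...,2]
m=((c['range_z']>0)&(Z>.037)&(Z<.055)&(np.hypot(P[...,0]-.544,P[...,1]-.104)<.04))
q=P[m]; print(len(q)); 
if len(q): print(q.mean(0),(q.min(0)+q.max(0))/2,np.ptp(q,axis=0))
E
```

```text
[0.5235 0.2114 0.1987] [-1.57044173e+00 -3.43513642e-04 -1.49161222e+00] 0.093159339241919
592
[0.54466265 0.10527658 0.04174173] [0.54427814 0.1048232  0.04057469] [0.02788717 0.02748996 0.00709591]
```

View pics/d.png

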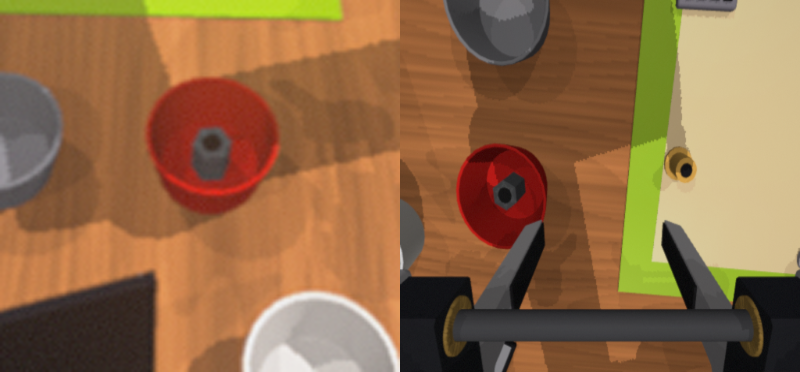

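The nut stands inside the red tub: left panel (210,152), right panel (508,190), and the tub is upright. The brass bush is at right panel (683,168), measured at (0.544,0.105). Moving above it.

jog_arm:
  targets:
    - [9.4, [4, 1, 0.5], 0]
    - [9.4, [8, 3, 1.0], 0]
    - [9.4, [10.5, 6, 1.2], 0]
    - [9.4, [10.7, 8, 1.2], 0]
    - [9.4, [10.7, 8, 1.2], 0]
    - [9.4, [10.7, 8, 1.2], 0]
    - [9.4, [10.7, 8, 1.2], 0]

```text
time_s: 8.25
ee_pos: [0.544, 0.1101, 0.1198]
eef_rot: [-1.569, 0.0, -1.487]
force: [-0.1, 0.5, 0.2]
grip_width: 0.0936
```

```bash
python3 - <<'E'
from h import *
o=ctrl.get_obs(); print(np.round(o['ee_pos'],4),o['eef_rot'],o['grip_width'])
c=cam('wrist'); P=cloud(c);Z=P[...,2]
m=((c['range_z']>0)&(Z>.037)&(Z<.055)&(np.hypot(P[...,0]-.544,P[...,1]-.104)<.03))
q=P[m]; print(len(q),c['img'][m].mean(0)); 
if len(q): print(q.mean(0),(q.min(0)+q.max(0))/2,np.ptp(q,axis=0))
E
```

```text
[0.544  0.1101 0.1198] [-1.56885277e+00  1.91863041e-04 -1.48653790e+00] 0.09358947197875377
930 [113.92688172  88.0311828   43.58387097]
[0.54467637 0.10465387 0.04173412] [0.54402306 0.10463093 0.04040079] [0.02825389 0.02768791 0.00672856]
```

jog_arm:
  targets:
    - [9.4, [0.5, 2, 0], 0]
    - [9.4, [0.5, 5, 0], 0]
    - [9.4, [0.5, 7.5, 0], 0]
    - [9.4, [0.5, 8.8, 0], 0]
    - [9.4, [0.5, 8.8, 0], 0]
    - [2.0, [0.5, 8.8, 0], 0]
    - [2.0, [0.5, 8.8, 0], 0]
    - [2.0, [0.5, 8.8, 0], 0]
    - [2.0, [0.5, 8.8, 0], 0]
    - [2.0, [0.5, 8.8, 0], 0]
  grip_force: 30

```text
time_s: 9.3
ee_pos: [0.5441, 0.104, 0.0309]
eef_rot: [-1.57, 0.0, -1.488]
force: [0.3, -0.1, -0.5]
grip_width: 0.0574
```

jog_arm:
  targets:
    - [2.0, [0, 0, 0], 0]
    - [2.0, [0, 0, 0], 0]
    - [2.0, [0, 0, 0], 0]
    - [2.0, [0, 0, 0], 0]
    - [2.0, [0, 0, 0], 0]

```text
time_s: 9.8
ee_pos: [0.5439, 0.104, 0.0305]
eef_rot: [-1.571, -0.0, -1.488]
force: [-0.6, 0.5, -1.3]
grip_width: 0.0275
```

Gripped at 28 mm, the body diameter. Lifting and carrying to the tray.

jog_arm:
  targets:
    - [2.0, [0, -3, 0], 0]
    - [2.0, [0, -6, 0], 0]
    - [2.0, [0, -9, 0], 0]
    - [2.0, [0, -12, 0], 0]
    - [2.0, [4, -12, -0.6], 0]
    - [2.0, [8, -12, -1.2], 0]
    - [2.0, [12, -12, -1.8], 0]
    - [2.0, [16, -12, -2.4], 0]
    - [2.0, [20, -12, -3], 0]
    - [2.0, [24, -12, -3.5], 0]

```text
time_s: 10.8
ee_pos: [0.5284, -0.1397, 0.1503]
eef_rot: [-1.571, 0.0, -1.488]
force: [-0.0, 0.5, -1.6]
grip_width: 0.0277
```

jog_arm:
  targets:
    - [2.0, [4, 0, -0.6], 0]
    - [2.0, [8, 0, -1.2], 0]
    - [2.0, [11, 0, -1.7], 0]
    - [2.0, [13, 0, -2], 0]
    - [2.0, [13.2, 0, -2], 0]
    - [2.0, [13.2, 0, -2], 0]
    - [2.0, [13.2, 0, -2], 0]

```text
time_s: 11.5
ee_pos: [0.52, -0.2704, 0.1503]
eef_rot: [-1.571, 0.0, -1.487]
force: [0.2, 0.5, -1.3]
grip_width: 0.0278
```

```bash
python3 - <<'E'
from h import *
o=ctrl.get_obs(); print(np.round(o['ee_pos'],4),o['eef_rot'],o['grip_width'])
c=cam('wrist'); save('w3.png',c['img'])
E
```

```text
[ 0.52   -0.2704  0.1503] [-1.57104221e+00  3.90954640e-04 -1.48727630e+00] 0.027834119995399538
```

View pics/w3.png

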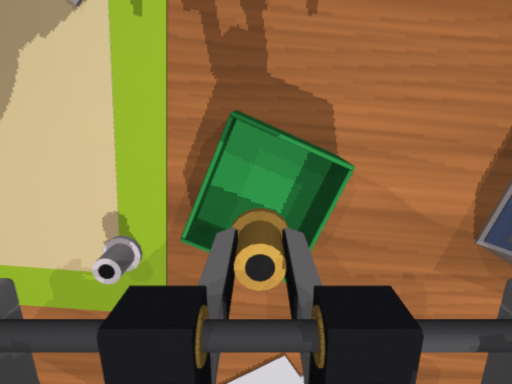

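The bush is held at (260,245) over the green tray, whose rim corners are at (235,113), (352,166) and (182,238), in line with the measured tray centre. Lowering and releasing.

jog_arm:
  targets:
    - [2.0, [0, 2.5, 0], 0]
    - [2.0, [0, 4.5, 0], 0]
    - [2.0, [0, 5.8, 0], 0]
    - [2.0, [0, 5.8, 0], 0]
    - [2.0, [0, 5.8, 0], 0]
    - [2.0, [0, 5.8, 0], 0]
    - [6.0, [0, 5.8, 0], 0]
    - [6.0, [0, 5.8, 0], 0]
    - [6.0, [0, 5.8, 0], 0]
    - [6.0, [0, 5.8, 0], 0]

```text
time_s: 12.55
ee_pos: [0.52, -0.2714, 0.0927]
eef_rot: [-1.571, -0.0, -1.488]
force: [-0.0, 0.5, -0.1]
grip_width: 0.0563
```

jog_arm:
  targets:
    - [6.0, [0, 0, 0], 0]
    - [6.0, [0, 0, 0], 0]
    - [6.0, [0, -3, 0], 0]
    - [6.0, [0, -6, 0], 0]
    - [6.0, [0, -9, 0], 0]
    - [6.0, [0, -11, 0], 0]
    - [6.0, [-4, -11, -4], 0]
    - [6.0, [-8, -11, -7], 0]
    - [6.0, [-8, -11, -7], 0]
    - [6.0, [-8, -11, -7], 0]

```text
time_s: 13.55
ee_pos: [0.4434, -0.1969, 0.2032]
eef_rot: [-1.57, -0.001, -1.487]
force: [0.3, -0.7, 0.5]
grip_width: 0.0597
```

```bash
python3 - <<'E'
from h import *
t=cam('top'); c=cam('wrist'); save('e.png',np.hstack([cv2.resize(t['img'][150:290,80:430],(800,320),interpolation=cv2.INTER_CUBIC)]))
save('f.png',np.hstack([cv2.resize(c['img'],(400,300))]))
cv2.imwrite('pics/g.png',np.vstack([cv2.imread('pics/e.png'),cv2.copyMakeBorder(cv2.imread('pics/f.png')[:270],0,0,0,400,cv2.BORDER_CONSTANT)]))
P=cloud(t);Z=P[...,2];h=cv2.cvtColor(t['img'],cv2.COLOR_RGB2HSV);H,S=h[...,0],h[...,1]
for n,k in(('green',(H>50)&(H<80)&(S>120)),('red',((H<6)|(H>174))&(S>150))):
    q=P[k&(Z>.05)&(Z<.075)&(P[...,0]>.25)&(P[...,0]<.8)&(abs(P[...,1])<.5)]; print(n,(q.min(0)+q.max(0))/2,np.ptp(q,axis=0))
E
```

```text
green [ 0.53220792 -0.27220864  0.05836408] [0.12215747 0.13749167 0.01658618]
red [0.49894001 0.34439675 0.05907372] [0.11279453 0.11332481 0.01802926]
```

View pics/g.png

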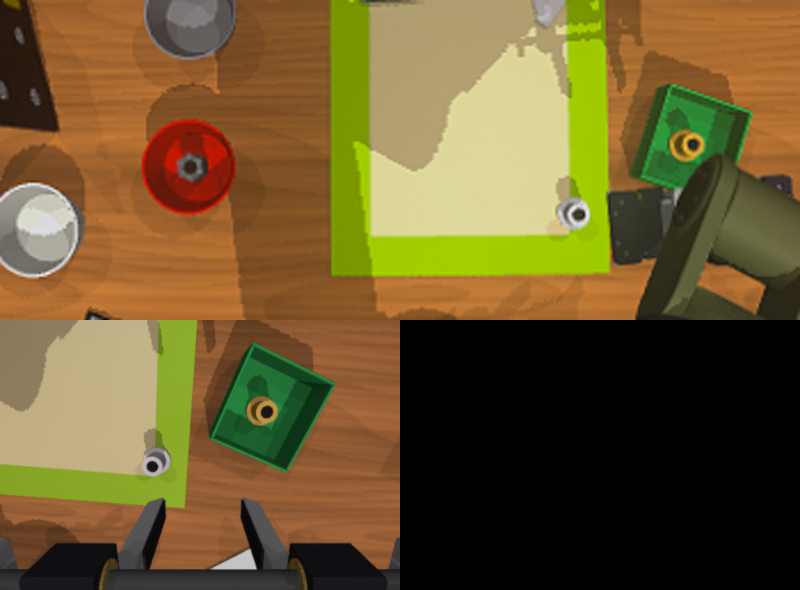

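The picture shows the bush in the green tray at (688,145) and the nut in the red tub at (190,165). Both containers are upright and in place, and the arm is clear of everything. Handing in.

```bash
python3 -c "
from station import ctrl
print(ctrl.hand_in())"
```

```text
the job is handed in; nothing more can be done
None
```

The black hex nut is in the red tub and the brass bush is in the green tray. I handed the job in at about 14 s of the 51 s allowed. I let each part go with its underside about 4–5 mm above the rim.

**Last checks:** The final top and wrist pictures show both parts standing inside their containers. Both containers are upright, and the gripper is clear at z ≈ 0.20 m.
- **Red tub:** its measured centre has not moved, within 1 mm.
- **Green tray:** its y centre is unchanged. Its x centre read 10 mm higher (0.532 against 0.522 m), with a shorter x extent. The arm was hiding the tray's near edge in the top view, so I don't read this as real movement. The wrist view shows the tray whole and upright, but I did not re-measure it there.

**Other disagreement:** The side and top cameras differed by 2–4 mm on positions. I corrected the grasps from close wrist-camera readings.

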